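Clamp the brass profile gauge with the star wheel

TASK

Lay the brass profile gauge, base down, in the bed of the gauging fixture between the jaw and the sprung backstop pad and let go; then wind the star wheel clockwise, pushing spoke after spoke, until the jaw has slid the gauge against the pad and holds it snugly, and take the hand away. Feel for it: running free a spoke needs about 4 N, snug is 6 to 9.5 N, and anything beyond 12 N mars the gauge. Do not push the jaw by hand, lean on the fixture or disturb the other things on the counter.

Things in the scene. Friction and masses are not known exactly. Their poses are not given: they have to be found in the camera images.
- fixture: Grey gauging fixture fixed to the counter, base 100 (x) x 330 (y) x 16 mm. Origin: on the counter, on the bed's centre line, 150 mm from the base's -y end; z up, y runs along the bed towards the star wheel. Wheel axis at x = 0, y = +135 mm, over a housing 80 x 80 mm, 40 mm high. Jaw at the bed's +y end, backstop at its -y end. Jaw, wheel and guard are parts of this body.
- bed (a point): Point on the bed floor (16 mm above the counter), on the centre line, at fixture y = -10 mm: the gauge can be laid centred here. The bed is a channel 52 mm wide between steel rails 6 mm high. Sprung pad before the blue backstop block: face between fixture y = -50 and -66 mm (varies, not reported), top at 35 mm; yields 1 mm per 12 N, 6 mm at most. Block's screw top 50 mm above the counter.
- guard (a point): Middle of the open edge of the yellow sheet guard's roof, 88 mm above the counter, at fixture x = -12, y = +135 mm. The roof covers the wheel from x = -95 to -12 mm over y = 45 to 225 mm, with a back wall at x = -95 mm. So spokes can be reached from above only on the +x side, where they travel from +y to -y when wound clockwise.
- star_wheel (a joint): Turn of the star wheel, rad, clockwise from above positive, 0 to 4.8. Five spokes 72 degrees apart; at 0 one points along the fixture's +x. A rad moves the jaw 12 mm towards the backstop. Stays where left: friction 0.25 N m, holds a jaw load of about 20 N. Jaw load = (push N x radius m - 0.25) / 0.012. With the gauge in, 2.1 to 3.9 rad of turning before the load rises.
- hub (a point): Centre of the star wheel, on its axis, at the height of the spokes' centre lines, 68 mm above the counter. Spokes: steel bars 10 mm thick out to red end balls (18 mm) centred 78 mm from the axis; hub 40 mm across, top 78 mm above the counter. Good place to push: 65 mm from the axis with finger ends about 50 mm above the counter.
- spoke_end (a point): Centre of the red end ball of the spoke that points along the fixture's +x at wheel value 0; 78 mm from the hub.
- jaw: Dark steel sliding jaw, 44 mm wide, 24 mm long, 20 mm high. Origin: middle of the lower edge of its face (the face looks to the fixture's -y), on the bed. At wheel value 0 the face is at y = +36 mm of the fixture. Moved only by the star wheel.
- gauge: Loose brass profile gauge, 280 g: a flat base 44 (x) x 56 (y) x 8 mm with an upright fin along y on its middle, 12 mm thick, 40 mm long up to 30 mm high and 26 mm long from there to the top at 38 mm. Origin: centre of its underside, z up. Pinch it by the fin. In the bed its y must lie along the fixture's y (either way round).
- dial: Black dial indicator lying on its back, 60 mm across, 24 mm high, stem 45 mm long along its -y; leave alone. Origin: centre of its underside.
- tag_holder: Copper inspection tag holder, 40 x 66 mm, 50 mm high; leave alone. Origin: centre of its underside.
- plug_rack: Dark wooden rack 46 x 120 mm with three chromed go-no-go plugs, 70 mm high; leave alone. Origin: centre of its underside.
- straightedge: Steel straightedge 30 (x) x 200 (y) x 6 mm lying on the counter; leave alone. Origin: centre of its underside.

How it is judged:
On the way, in this order (a step that is already met when the one before it is completed fails the run):
1. the gauge lies base down in the bed between jaw and backstop, let go (z of gauge in the frame of fixture between 0.013 and 0.019 m and x of gauge in the frame of fixture between -0.007 and 0.007 m and y of gauge in the frame of fixture between -0.042 and 0.012 m and angle between gauge's own z axis and vertical below 0.08 rad and contact force between the fingers and gauge below 0.3 N), for 0.2 s.
2. the jaw presses the gauge with at least 8 N (contact force between jaw and gauge above 8 N), for 0.2 s.
At the end, for the whole second after the job is handed in: The gauge lies flat in the bed (within 3 mm of bed height, 7 mm of the centre line, 0.06 rad of square), at rest, and the jaw keeps pressing it with more than 6 N with the wheel let go (contact force between jaw and gauge above 6 N and z of gauge in the frame of fixture between 0.013 and 0.019 m and x of gauge in the frame of fixture between -0.007 and 0.007 m and angle between the y axis of gauge and the y axis of fixture, either way round below 0.06 rad and angle between gauge's own z axis and vertical below 0.06 rad and linear speed of gauge below 0.01 m/s); the robot touches nothing.
It fails at once if the jaw squeezes the gauge with more than 50 N (about 13 N at a spoke) (contact force between jaw and gauge above 50 N).
It fails at once if the robot bears on the fixture, wheel or guard with more than 25 N (contact force between any of the fingers, the arm and fixture above 25 N).
It fails at once if the jaw is pushed by hand (contact force between any of the fingers, the arm and jaw above 4 N).
It fails at once if a bystander is moved more than 15 mm (distance of any of dial, tag_holder, plug_rack, straightedge from where it was at the start of the episode above 0.015 m).
It also fails if it takes over 72 s, if anything falls off the work surface, if the arm or the gripper's body presses on something with over 40 N, if the wrist force passes 120 N, or if a joint passes its speed limit or range.

ROBOT

A 6-joint arm with a two-finger parallel gripper is mounted at the origin on the work surface. World frame = base frame: x ahead of the robot, y to its left, z up, the work surface at z = 0. Lengths are in m, angles in rad, forces in N, time in s.
With the tool pointing down it reaches from about 0.35 to 0.775 m from the base axis. Payload 5.5 kg.
Tool frame: the origin (TCP) lies at the very end of the fingers, on their centre line; the grasp point (between the pads) lies 19 mm behind it (grip_point_offset is the distance from the TCP to the grasp point, in m); z points along the fingers, y is the direction in which the jaws open and shut (so a half turn about z gives the same grasp; the last joint's range is limited). The gripper opens to 85 mm and grips with 20 to 120 N. Pads are 22 mm wide; open, the fingers measure 114 mm over their backs; the gripper's body (76 mm by 85 mm) begins 54 mm behind the grasp point. The pads swing forward as they close: fully open they stand 13 mm farther back than shut.
Start: joints at [1.033, 0.313, 0.046, 1.304, 0, 1.431], TCP at [0.223, 0.53, 0.231] pointing down, gripper open.
Joint ranges: [-2.76, 2.76], [-0.86, 1.69], [-1.03, 1.26], [-2.2, 2.34], [-1.47, 1.5], [-3.14, 3.14]. Speed limits (rad/s): [2.57, 2.57, 3.14, 3.14, 3.14, 3.14].

INTERFACE

Orientations are given as a unit quaternion [w, x, y, z].
In Python, from workcell import * gives the robot as it stands.
- The arm moves only by the shell command python3 -m crank 'ROWS' [OPENING] [FORCE]. ROWS is a JSON object of lists of equal length, an entry for each row: "travel": the shift along the tool's x, y, z in units of 40 mm (1.0 is 40 mm), a list of three; "turn": the turn about the tool's z in rad. In form: {"travel": [[x, y, z], ...], "turn": [turn, ...]}. A call has 1 to 5 rows; each row is the pose to reach, as a shift and turn from the pose commanded when the call began, along the tool's axes at that moment; what a row does not reach only later rows make up. A row lasts 1/12 s, in which the tool goes at most 41.7 mm and 7.16 degrees, less where a joint would pass 70% of its speed; a pose out of reach is approached as far as the arm can. A call with a gripper value outside its range is refused whole. OPENING is the finger opening in mm, from 0 to 85.4, set as the call begins (- or left out, the last holds). The fingers move at their own pace and stop on an object; FORCE is the grip in N (left out, the last holds). Time passes only in rows, so rows that repeat a pose let the fingers close. It gives the time, the measured TCP pose, the force and the opening at its end, in the units of the state.
- get_state(): the state, without advancing time (a new reading comes with each control period).
- read_camera(name): name is "scene" or "top"; returns a dict with "image" (480x640x3 uint8, red, green, blue), "K" (3x3 intrinsics, pixels), "R" (3x3) and "t" (3): a world point X has camera coordinates R X + t. Camera axes: x right, y down, z forward; pixel columns grow to the right and rows downward; lengths in m; the calibration is good to about 2 mm. A picture is of the moment at which its call begins. There is no depth.
- hand_in(): hands the job in, once; it reports no verdict.
The state is a dict: "clock": time; "joint_pos": joint angles; "qvel": joint speeds; "tau": joint torques, N m; "tcp_pos": TCP position; "orientation": TCP orientation; "wrist_force": force on the tool from outside, world axes, zero at the start; "ft_torque": the same for the moment, N m; "finger_gap": finger opening in m.
Only numpy, scipy, OpenCV 4.12 (cv2) and the standard library are available. Lean on these libraries where they do the work, as an engineer would, in place of code of your own. Each camera call takes 0.05 s, during which the arm holds its last target. There are 200 camera calls.

## Working session

There is one attempt and no reset: what is moved stays moved. The work goes in short steps, Python scripts to look and compute and a shell command to move; the robot and the scene stay as the last step left them, time stands still between calls to the robot, and variables do not carry over. Pictures are saved under pics/ and viewed, about 8 in all and at most 12, crops included, and the job is handed in when it is done.

```bash
ls; mkdir -p pics; python3 - <<'E'
from workcell import *
import cv2
for n in("scene","top"):
    c=read_camera(n); cv2.imwrite(f"pics/{n}0.png",c["image"][:,:,::-1]); print(n,c["K"].tolist(),c["R"].round(4).tolist(),c["t"].round(4).tolist())
print(get_state())
E
```

```text
pics
scene [[479.2287791894506, 0.0, 314.9478540600534], [0.0, 479.2287791894506, 242.61308634032164], [0.0, 0.0, 1.0]] [[0.7858, 0.6182, 0.0188], [0.3689, -0.444, -0.8166], [-0.4965, 0.6486, -0.5769]] [-0.3739, -0.2146, 1.2594]
top [[451.26915508119, 0.0, 320.31979723831085], [0.0, 451.26915508119, 236.4236733674034], [0.0, 0.0, 1.0]] [[0.0186, -0.9998, 0.0092], [-0.9882, -0.0197, -0.1522], [0.1523, -0.0062, -0.9883]] [-0.1512, 0.5808, 0.926]
{'clock': 0.1, 'joint_pos': array([1.03339409e+00, 3.13921388e-01, 4.51238861e-02, 1.30360191e+00,
       2.03196922e-05, 1.43118103e+00]), 'qvel': array([ 0.00248586, -0.00193468,  0.00426603,  0.00133043, -0.00163553,
        0.00136224]), 'tau': array([ 2.81427769e-03, -4.81724417e+01,  2.99244350e+01,  1.27424259e-02,
       -1.36759973e-04,  1.58534374e-05]), 'tcp_pos': array([0.22252697, 0.52971816, 0.23051306]), 'orientation': array([-2.75760737e-04,  1.97584683e-01,  9.80285494e-01, -7.52683343e-04]), 'wrist_force': array([-0.84958141, -0.26446039,  0.35379117]), 'ft_torque': array([-0.01188304, -0.02051636, -0.04350689]), 'finger_gap': 0.08531545653445818}
```

View pics/scene0.png

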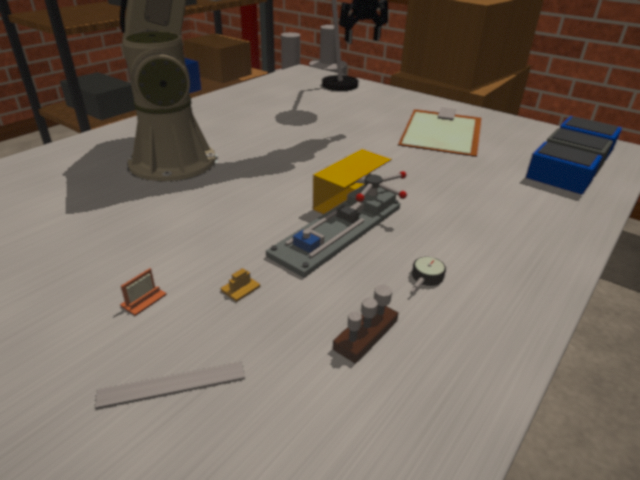

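View pics/top0.png

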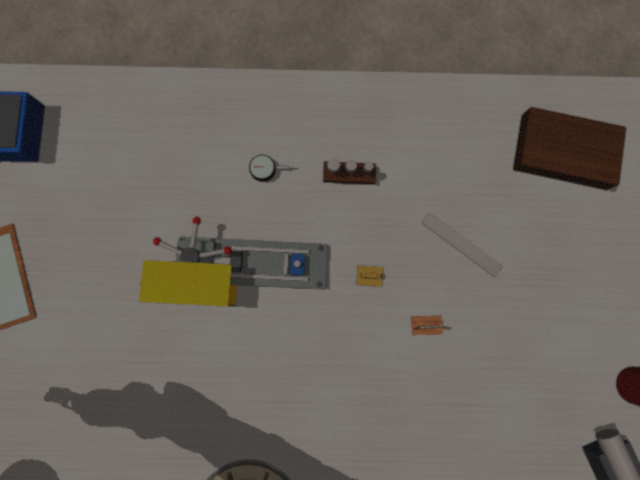

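The scene shows the fixture in the middle, with the gauge at top (370,276), balls at top (197,220), (157,241) and (228,250), and the fixture from u≈178 to 328. Next I'll measure them.

```bash
cat > h.py <<'E'
from workcell import *
import cv2, numpy as np
def ray(c,uv,z):
    d=c["R"].T@np.linalg.inv(c["K"])@np.array([uv[0],uv[1],1.]); o=-c["R"].T@c["t"]
    return o+d*(z-o[2])/d[2]
def proj(c,X):
    p=c["K"]@(c["R"]@np.asarray(X,float)+c["t"]); return p[:2]/p[2]
def blobs(c,lo,hi,minA=15):
    h=cv2.cvtColor(c["image"],cv2.COLOR_RGB2HSV); m=cv2.inRange(h,np.array(lo),np.array(hi))
    return [(k,)+(cv2.contourArea(k),) for k in cv2.findContours(m,cv2.RETR_EXTERNAL,cv2.CHAIN_APPROX_NONE)[0] if len(k)>=minA]
E
python3 - <<'E'
from h import *
c=read_camera("top"); s=read_camera("scene")
for cam,n in((c,"top"),(s,"scene")):
    for lo,hi,l in(((0,150,90),(7,255,255),"red"),((14,120,90),(30,255,255),"brass"),((105,120,60),(125,255,255),"blue")):
        for k,a in blobs(cam,lo,hi,8):
            M=cv2.moments(k); 
            if M["m00"]>0: print(n,l,a,(M["m10"]/M["m00"],M["m01"]/M["m00"]),cv2.minAreaRect(k))
im=c["image"][190:310,140:400,::-1]
cv2.imwrite("pics/crop1.png",cv2.resize(im,None,fx=3,fy=3,interpolation=cv2.INTER_CUBIC))
E
```

```text
top red 16.0 (226.15625, 249.52083333333331) ((226.0, 250.0), (6.0, 4.0), 90.0)
top red 16.5 (155.94949494949495, 240.94949494949495) ((155.75, 240.75001525878906), (4.949747085571289, 4.242640495300293), 45.0)
top red 12.5 (194.94666666666663, 220.28) ((195.0, 220.0), (4.0, 4.0), 90.0)
top brass 412.5 (368.88969696969696, 275.6472727272727) ((369.0, 275.5), (19.0, 24.0), 90.0)
top brass 3583.0 (185.01939715322357, 282.72146246162436) ((184.7337646484375, 282.69146728515625), (90.08674621582031, 41.86805725097656), 2.935673475265503)
top blue 178.5 (296.9458450046685, 264.17833800186736) ((297.0411376953125, 263.9646911621094), (13.42188835144043, 20.784751892089844), 4.398705005645752)
top blue 326.0 (16.903885480572594, 124.90746421267892) ((13.0, 122.0), (60.0, 26.0), 90.0)
scene red 21.0 (359.8253968253968, 195.86507936507934) ((359.800048828125, 195.90003967285156), (6.708203315734863, 4.472135543823242), 26.56505012512207)
scene red 13.5 (402.5802469135802, 193.5432098765432) ((402.5, 193.5), (3.0, 5.0), 90.0)
scene red 7.5 (402.71111111111105, 173.35555555555553) ((402.5, 173.
[... 758 characters left out ...]
83903503418, 27.86463737487793), 72.89727020263672)
scene brass 122.0 (483.59016393442624, 1.5505464480874316) ((482.5, 2.5), (5.0, 53.0), 90.0)
scene blue 119.5 (306.97489539748955, 238.79218967921895) ((306.1470947265625, 238.41180419921875), (23.283418655395508, 9.943960189819336), 14.03624439239502)
scene blue 1703.0 (560.7053239381484, 171.33832452534742) ((564.0, 165.99998474121094), (66.47838592529297, 42.77641677856445), 16.389541625976562)
scene blue 258.5 (591.8633139909736, 131.1734364925854) ((590.4417114257812, 128.279541015625), (58.98357009887695, 14.154425621032715), 11.768290519714355)
scene blue 28.0 (188.74404761904762, 61.535714285714285) ((189.5, 61.5), (5.0, 9.0), 90.0)
```

View pics/crop1.png

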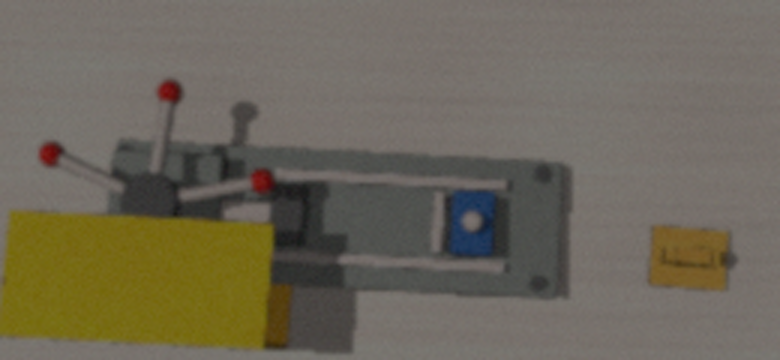

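Crop (×3, offset 140,190) shows balls (169,91), (51,154), (262,181); base corners (120,140), (568,163), (566,297); guard edge (10,212)–(273,225); pad face ≈x 433; gauge rect 650–728 × 227–290, fin along image horizontal.

```bash
python3 - <<'E'
from h import *
c=read_camera("top"); s=read_camera("scene")
f=lambda u,v,z:ray(c,((u-1)/3+140,(v-1)/3+190),z)[:2]
print("cam",-c["R"].T@c["t"])
P={k:f(*v) for k,v in dict(ballx=(169,91,.068),bally=(51,154,.068),ballm=(262,181,.068),bTL=(120,140,.016),bTR=(568,163,.016),bBR=(566,297,.016),
 gL=(10,212,.088),gR=(273,225,.088),r1a=(275,176,.022),r1b=(505,185,.022),r2a=(345,262,.022),r2b=(503,267,.022),screw=(472,221,.05),padtop=(437,221,.035),s1=(542,174,.016),s2=(539,284,.016)).items()}
for k,v in P.items(): print(k,v.round(4))
for a,b in(("bTR","bTL"),("gR","gL"),("r1b","r1a"),("r2b","r2a"),("s2","s1"),("bBR","bTR")):
    d=P[b]-P[a]; print(a,b,np.linalg.norm(d),np.arctan2(-d[0],d[1]))
B=np.array([P["bally"],P["ballx"],P["ballm"]])
from scipy.optimize import least_squares
r=least_squares(lambda p:(B-np.array([[p[0]+.078*np.cos(p[2]+k*1.2566),p[1]+.078*np.sin(p[2]+k*1.2566)] for k in(1,0,-1)])).ravel(),[B[1][0]-.08,B[1][1],0])
print("hub",r.x,r.fun.round(4))
# balls by two views
def tri(a,b):
    A=[];
    for cam,uv in((c,a),(s,b)):
        Pm=cam["K"]@np.c_[cam["R"],cam["t"]]; A+=[uv[0]*Pm[2]-Pm[0],uv[1]*Pm[2]-Pm[1]]
    x=np.linalg.svd(np.array(A))[2][-1]; return x[:3]/x[3]
print("tri",tri((227,250),(360,197)),tri((196,220),(403,194.5)))
# gauge
k=[k for k,a in blobs(c,(14,120,90),(30,255,255),8) if 300<a<600][0]
q=k[:,0,:]; print("gauge px",q.min(0),q.max(0)); 
for z in(.0,.008): print(z,[ray(c,u,z)[:2].round(4).tolist() for u in((q[:,0].min()-.5,275.6),(q[:,0].max()+.5,275.6),(369,q[:,1].min()-.5),(369,q[:,1].max()+.5))])
im=cv2.resize(c["image"][255:297,345:395,::-1],None,fx=12,fy=12,interpolation=cv2.INTER_CUBIC); 
cv2.imwrite("pics/g.png",im)
E
```

```text
cam [ 0.4356233  -0.13399158  1.0049905 ]
ballx [0.6098 0.1227]
bally [0.5635 0.202 ]
ballm [0.5475 0.0543]
bTL [0.5821 0.1707]
bTR [ 0.5715 -0.1597]
bBR [ 0.4733 -0.1598]
gL [0.5206 0.2196]
gR [0.5153 0.0414]
r1a [0.5568 0.0543]
r1b [ 0.5535 -0.1138]
r2a [0.4952 0.0007]
r2b [ 0.4938 -0.1137]
screw [ 0.5241 -0.0916]
padtop [ 0.525  -0.0659]
s1 [ 0.5629 -0.1407]
s2 [ 0.4823 -0.14  ]
bTR bTL 0.3306479323527458 -0.03194951290018567
gR gL 0.17830739715631824 -0.030119887767625107
r1b r1a 0.16810287477499575 -0.019711037520809164
r2b r2a 0.11438812489943206 -0.01244960113424376
s2 s1 0.08066457831809667 -1.5792911901980649
bBR bTR 0.09824016117871066 -1.5699533373875183
hub [ 0.53179306  0.1308432  -0.10702549] [-0.0001 -0.      0.0005  0.0002 -0.0003 -0.0002]
tri [0.54795327 0.05454104 0.06943408] [0.61012198 0.12285017 0.068421  ]
gauge px [357 266] [382 285]
0.0 [[0.504, -0.2225], [0.5051, -0.2804], [0.527, -0.2502], [0.4826, -0.2503]]
0.008 [[0.5034, -0.2217], [0.5045, -0.2792], [0.5263, -0.2493], [0.4822, -0.2494]]
```

View pics/g.png

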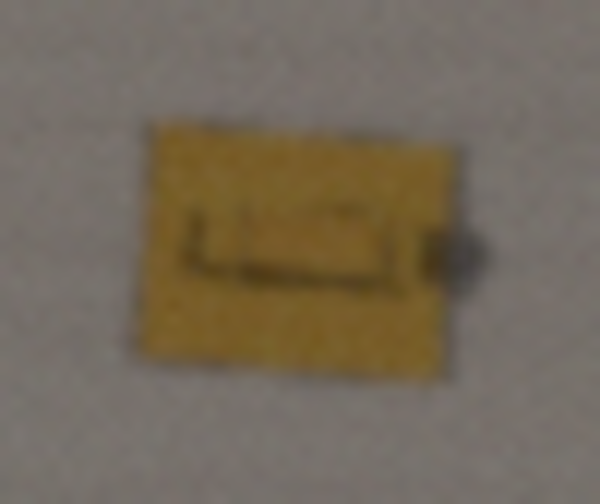

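```bash
cat >> h.py <<'E'
from scipy.spatial.transform import Rotation as Ro
def st():
    s=get_state(); q=s["orientation"]; return s,Ro.from_quat([q[1],q[2],q[3],q[0]]).as_matrix()
def to(x,y,z,yaw=None):
    s,R=st(); d=R.T@(np.array([x,y,z])-s["tcp_pos"])/.04
    cur=np.arctan2(R[1,1],R[0,1])
    print("units",d.round(3),"turn",None if yaw is None else round(cur-yaw,4),"cur yaw",round(cur,4),"tcp",s["tcp_pos"].round(4),"F",s["wrist_force"].round(2),"gap",s["finger_gap"].round(4),"t",s["clock"].round(2))
E
python3 -m crank '{"travel":[[-0.9,0,0],[-1.9,0,0],[-2.9,-0.1,0],[-3.9,-0.1,0],[-4.8,-0.2,0]],"turn":[0.12,0.24,0.36,0.48,0.6]}' 45 40
python3 -c "
from h import *; to(.504,-.2505,.16,-.045)"
```

```text
clock: 0.72
tcp_pos: [0.3987, 0.4476, 0.2313]
orientation: [0.0, 0.481, 0.877, 0.0]
wrist_force: [0.7, 1.4, 0.2]
finger_gap: 0.0451Traceback (most recent call last):
  File "<string>", line 2, in <module>
    from h import *; to(.504,-.2505,.16,-.045)
                     ~~^^^^^^^^^^^^^^^^^^^^^^^
  File "h.py", line 17, in to
    print("units",d.round(3),"turn",None if yaw is None else round(cur-yaw,4),"cur yaw",round(cur,4),"tcp",s["tcp_pos"].round(4),"F",s["wrist_force"].round(2),"gap",s["finger_gap"].round(4),"t",s["clock"].round(2))
                                                                                                                                                                     ^^^^^^^^^^^^^^^^^^^^^
AttributeError: 'float' object has no attribute 'round'
```

```bash
sed -i 's/s\["finger_gap"\].round(4)/round(float(s["finger_gap"]),4)/; s/s\["clock"\].round(2)/round(float(s["clock"]),2)/' h.py
python3 -c "
from h import *; to(.504,-.2505,.16,-.045)"
```

```text
units [-16.135  -7.156   1.776] turn 0.6121 cur yaw 0.5671 tcp [0.3987 0.4476 0.2313] F [0.67 1.37 0.22] gap 0.0451 t 0.72
```

```bash
python3 -m crank '{"travel":[[-0.9,-0.4,0],[-1.8,-0.8,0],[-2.7,-1.2,0],[-3.6,-1.6,0],[-4.5,-2.0,0]],"turn":[0.122,0.245,0.367,0.49,0.612]}'
python3 -c "
from h import *; to(.504,-.2505,.12,-.045)"
```

```text
clock: 1.13
tcp_pos: [0.427, 0.252, 0.2312]
orientation: [0.0, 0.723, 0.691, 0.0]
wrist_force: [-0.0, 0.3, -0.2]
finger_gap: 0.0456
units [-12.462   2.486   2.78 ] turn 0.0002 cur yaw -0.0448 tcp [0.427  0.252  0.2312] F [-0.02  0.32 -0.23] gap 0.0456 t 1.13
```

```bash
python3 -m crank '{"travel":[[-1,0.2,0],[-2,0.4,0],[-3,0.6,0],[-4,0.8,0],[-5,1.0,0]],"turn":[0,0,0,0,0]}'
python3 -m crank '{"travel":[[-1,0.2,0],[-2,0.4,0],[-3,0.6,0],[-4,0.8,0],[-5,1.0,0.3]],"turn":[0,0,0,0,0]}'
python3 -m crank '{"travel":[[-0.9,0.2,0.5],[-1.8,0.4,1.2],[-2.46,0.48,2.0],[-2.46,0.48,2.48],[-2.46,0.48,2.48]],"turn":[0,0,0,0,0]}'
python3 -c "
from h import *; to(.504,-.2505,.012,-.045)
c=read_camera('scene'); t=read_camera('top')
a=cv2.resize(c['image'][200:310,190:300],(400,400),interpolation=cv2.INTER_CUBIC);b=cv2.resize(t['image'][220:330,315:425],(400,400),interpolation=cv2.INTER_CUBIC)
cv2.imwrite('pics/hov.png',np.hstack([a,b])[:,:,::-1])"
```

```text
clock: 1.55
tcp_pos: [0.4591, 0.0505, 0.2316]
orientation: [0.0, 0.721, 0.693, 0.0]
wrist_force: [1.7, -0.1, -0.2]
finger_gap: 0.045
clock: 1.97
tcp_pos: [0.4924, -0.151, 0.2216]
orientation: [0.002, 0.721, 0.693, 0.001]
wrist_force: [1.0, 0.2, 0.5]
finger_gap: 0.0451
clock: 2.38
tcp_pos: [0.5036, -0.2475, 0.115]
orientation: [-0.004, 0.722, 0.692, -0.001]
wrist_force: [-1.3, 1.3, -1.8]
finger_gap: 0.045
units [-0.086  0.033  2.574] turn 0.0027 cur yaw -0.0423 tcp [ 0.5036 -0.2475  0.115 ] F [-1.34  1.31 -1.81] gap 0.045 t 2.38
```

View pics/hov.png

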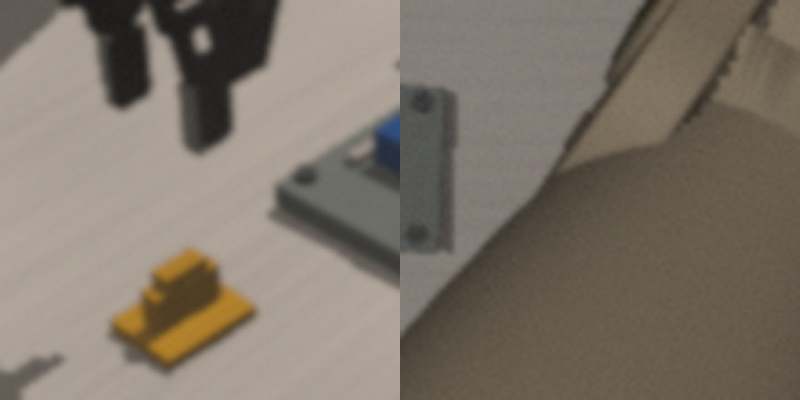

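The scene crop shows the open fingers straddling above the fin, and the arm blocks the top view. I'll descend and close.

```bash
python3 -m crank '{"travel":[[0,0,0.8],[0,0,1.5],[0,0,2.1],[0,0,2.53],[0,0,2.53]],"turn":[0,0,0,0,0]}'
python3 -m crank '{"travel":[[0,0,0],[0,0,0],[0,0,0],[0,0,0],[0,0,0]],"turn":[0,0,0,0,0]}' 0 40
python3 -m crank '{"travel":[[0,0,0],[0,0,0],[0,0,0],[0,0,0],[0,0,0]],"turn":[0,0,0,0,0]}'
python3 -c "
from h import *; to(.504,-.2505,.014,-.045)"
```

```text
clock: 2.9
tcp_pos: [0.5057, -0.2452, 0.018]
orientation: [-0.002, 0.72, 0.694, -0.0]
wrist_force: [-1.7, 1.1, -0.4]
finger_gap: 0.0452
clock: 3.32
tcp_pos: [0.508, -0.2479, 0.0218]
orientation: [0.002, 0.721, 0.693, 0.001]
wrist_force: [-1.6, 1.4, 7.5]
finger_gap: 0.011
clock: 3.73
tcp_pos: [0.508, -0.2479, 0.0218]
orientation: [0.002, 0.721, 0.693, 0.001]
wrist_force: [-0.5, 0.9, 7.3]
finger_gap: 0.0111
units [-0.068 -0.098  0.195] turn 0.0063 cur yaw -0.0387 tcp [ 0.508  -0.2479  0.0218] F [-0.54  0.91  7.35] gap 0.0111 t 3.73
```

```bash
python3 -m crank '{"travel":[[0,0,-0.3],[0,0,-0.8],[0,0,-1.6],[0,0,-2.4],[0,0,-2.4]],"turn":[0,0,0,0,0]}'
python3 -m crank '{"travel":[[0,0,0],[0,0,0],[0,0,0]],"turn":[0,0,0]}'
python3 -c "
from h import *; to(.526,-.0145,.12,-.028)
c=read_camera('scene'); 
a=cv2.resize(c['image'][180:320,170:310],(560,560),interpolation=cv2.INTER_CUBIC)
cv2.imwrite('pics/lift.png',a[:,:,::-1])"
```

```text
clock: 4.15
tcp_pos: [0.5104, -0.2496, 0.1227]
orientation: [0.006, 0.721, 0.693, 0.001]
wrist_force: [1.7, -0.6, -2.5]
finger_gap: 0.0112
clock: 4.4
tcp_pos: [0.5056, -0.2466, 0.1139]
orientation: [-0.001, 0.721, 0.693, -0.0]
wrist_force: [0.6, 0.0, -2.8]
finger_gap: 0.0111
units [ 5.818  0.282 -0.146] turn -0.011 cur yaw -0.039 tcp [ 0.5056 -0.2466  0.1139] F [ 0.63  0.01 -2.8 ] gap 0.0111 t 4.4
```

View pics/lift.png

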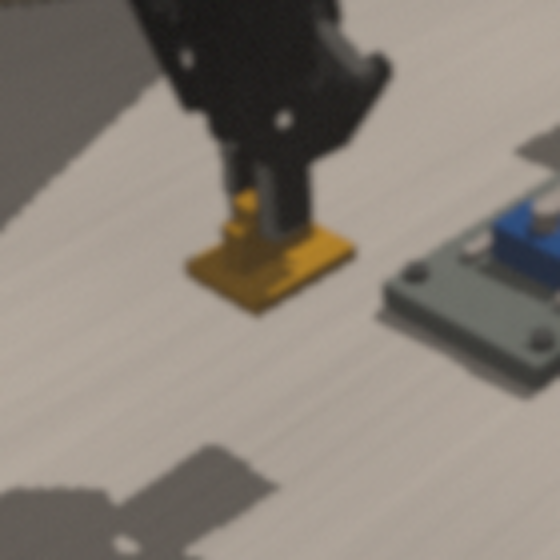

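Gauge is held by the fin, level, weight 2.8 N, underside ≈22 mm below the TCP. Carry it over the bed.

```bash
python3 -m crank '{"travel":[[0.6,0,-0.2],[1.4,0,-0.2],[2.2,0.1,-0.2],[3.1,0.1,-0.2],[4,0.2,-0.2]],"turn":[0,-0.01,-0.011,-0.011,-0.011]}'
python3 -m crank '{"travel":[[0.7,0.05,0],[1.4,0.1,0],[1.8,0.1,0],[1.88,0.1,0],[1.88,0.1,0]],"turn":[0,0,0,0,0]}'
python3 -m crank '{"travel":[[0,0,0],[0,0,0],[0,0,0]],"turn":[0,0,0]}'
python3 -c "
from h import *; to(.526,-.012,.060,-.028)"
```

```text
clock: 4.87
tcp_pos: [0.5193, -0.0862, 0.1216]
orientation: [-0.001, 0.717, 0.697, -0.001]
wrist_force: [0.4, -0.2, -3.2]
finger_gap: 0.0111
clock: 5.28
tcp_pos: [0.526, -0.0114, 0.1219]
orientation: [-0.001, 0.716, 0.698, -0.001]
wrist_force: [0.0, -0.3, -3.6]
finger_gap: 0.011
clock: 5.53
tcp_pos: [0.5269, -0.0138, 0.1228]
orientation: [-0.0, 0.718, 0.697, -0.0]
wrist_force: [-0.4, -0.5, -3.9]
finger_gap: 0.0111
units [ 0.044 -0.023  1.571] turn -0.0017 cur yaw -0.0297 tcp [ 0.5269 -0.0138  0.1228] F [-0.4  -0.49 -3.94] gap 0.0111 t 5.53
```

```bash
python3 -m crank '{"travel":[[0,0,0.6],[0,0,1.2],[0,0,1.7],[0,0,1.7],[0,0,1.7]],"turn":[0,0,0,0,0]}'
python3 -c "
from h import *; to(.526,-.012,.038,-.028)
c=read_camera('scene'); 
a=cv2.resize(c['image'][150:280,260:410],(750,600*650//600-50),interpolation=cv2.INTER_CUBIC)
cv2.imwrite('pics/low.png',a[:,:,::-1])"
```

```text
clock: 5.95
tcp_pos: [0.5258, -0.0133, 0.0544]
orientation: [-0.001, 0.717, 0.697, -0.001]
wrist_force: [-0.0, 0.7, -1.6]
finger_gap: 0.0114
units [0.032 0.005 0.409] turn -0.0014 cur yaw -0.0294 tcp [ 0.5258 -0.0133  0.0544] F [-0.05  0.68 -1.61] gap 0.0114 t 5.95
```

View pics/low.png

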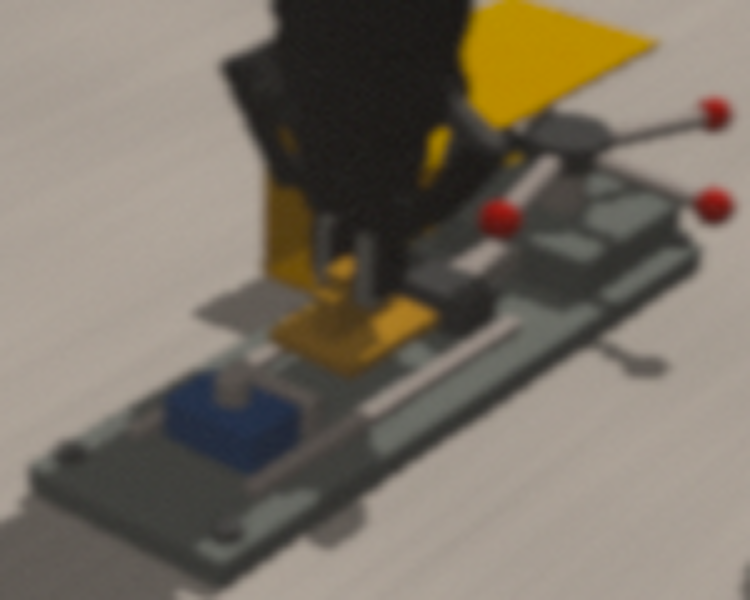

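```bash
python3 -c "
from h import *
c=read_camera('scene')
for n,u,v,z in(('gFrontBot',347,375,.033),('gRightTop',438,318,.041),('gLeftTop',275,328,.041),('railA',362,414,.022),('railB',520,322,.022),('railL',256,358,.022),('jawBotL',405,290,.036),('jawTopR',462,302,.036)):
  print(n,ray(c,(u/5+260-.4,v/(600/130)+150-.4),z).round(4))"
```

```text
gFrontBot [ 0.5426 -0.0411  0.033 ]
gRightTop [0.551  0.0086 0.041 ]
gLeftTop [ 0.5054 -0.04    0.041 ]
railA [ 0.5554 -0.0478  0.022 ]
railB [0.5629 0.0532 0.022 ]
railL [ 0.4966 -0.0406  0.022 ]
jawBotL [0.5225 0.0258 0.036 ]
jawTopR [0.5466 0.0326 0.036 ]
```

```bash
python3 -m crank '{"travel":[[0,0,0.2],[0,0,0.35],[0,0,0.35],[0,0,0.35]],"turn":[0,0,0,0]}'
python3 -m crank '{"travel":[[0,0,0.06],[0,0,0.06],[0,0,0.06]],"turn":[0,0,0]}'
python3 -m crank '{"travel":[[0,0,0.06],[0,0,0.06],[0,0,0.06]],"turn":[0,0,0]}'
```

```text
clock: 6.38
tcp_pos: [0.5266, -0.0126, 0.0409]
orientation: [-0.0, 0.717, 0.697, -0.0]
wrist_force: [-0.5, -0.9, -3.3]
finger_gap: 0.0112
clock: 6.63
tcp_pos: [0.527, -0.0126, 0.0387]
orientation: [-0.0, 0.717, 0.697, 0.0]
wrist_force: [0.2, -0.9, -3.3]
finger_gap: 0.0109
clock: 6.88
tcp_pos: [0.5273, -0.0126, 0.0378]
orientation: [0.0, 0.717, 0.697, 0.0]
wrist_force: [-4.4, 1.1, 8.2]
finger_gap: 0.0111
```

```bash
python3 -m crank '{"travel":[[0,0,-0.02],[0,0,-0.02],[0,0,-0.02],[0,0,-0.02],[0,0,-0.02]],"turn":[0,0,0,0,0]}' 32
python3 -m crank '{"travel":[[0,0,-0.2],[0,0,-0.8],[0,0,-1.6],[0,0,-2.5],[0,0,-3]],"turn":[0,0,0,0,0]}'
python3 -m crank '{"travel":[[0,1,-0.5],[0,2,-0.8],[0,2.8,-0.8],[0,3,-0.8],[0,3,-0.8]],"turn":[0,0,0,0,0]}' 0
python3 -c "
from h import *; to(.526,-.012,.038,-.028)
c=read_camera('scene');t=read_camera('top') 
a=cv2.resize(c['image'][170:270,260:360],(400,400),interpolation=cv2.INTER_CUBIC);b=cv2.resize(t['image'][210:310,200:300],(400,400),interpolation=cv2.INTER_CUBIC)
cv2.imwrite('pics/placed.png',np.hstack([a,b])[:,:,::-1])"
```

```text
clock: 7.3
tcp_pos: [0.5271, -0.0127, 0.0371]
orientation: [0.0, 0.717, 0.697, 0.0]
wrist_force: [0.1, 0.2, -0.4]
finger_gap: 0.0322
clock: 7.72
tcp_pos: [0.5282, -0.0129, 0.1613]
orientation: [0.002, 0.717, 0.697, 0.001]
wrist_force: [0.6, -0.1, 0.7]
finger_gap: 0.032
clock: 8.13
tcp_pos: [0.6493, -0.0163, 0.1889]
orientation: [0.0, 0.717, 0.697, 0.0]
wrist_force: [-0.3, -0.4, -0.2]
finger_gap: -0.0002
units [ 0.022 -3.089  3.769] turn 0.0001 cur yaw -0.0279 tcp [ 0.6493 -0.0163  0.1889] F [-0.35 -0.42 -0.2 ] gap -0.0002 t 8.13
```

View pics/placed.png

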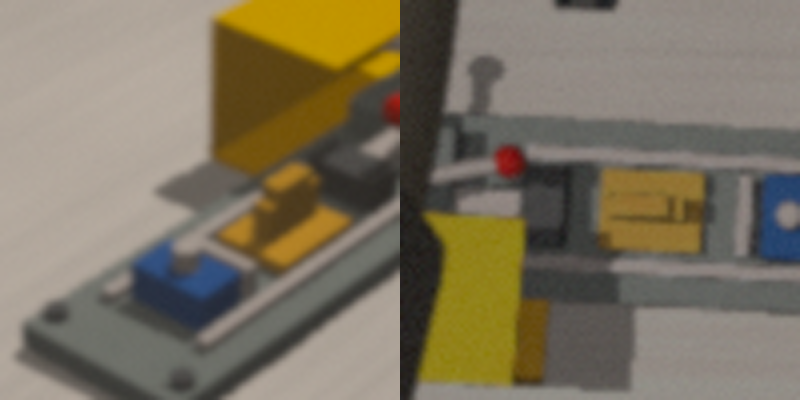

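Top crop shows the gauge seated square, about 17 mm from both jaw and pad (so expect ≈2.9 rad of turn). Now I'll compute finger waypoints for winding.

```bash
cat >> h.py <<'E'
HUB=np.array([.5318,.1308])
def pt(phi,r=.057,clear=0.):
    h=.005+.011*abs(np.cos(phi))+.0145*abs(np.sin(phi))+clear
    return HUB+r*np.array([np.cos(phi),np.sin(phi)])+h*np.array([-np.sin(phi),np.cos(phi)])
def plan(start,pts):
    s,R=st(); S=np.array(start)
    for p in pts: print((R[:2,:2].T@(np.array(p)-S[:2])/.04).round(2).tolist(),end=" ")
    print()
E
python3 -c "
from h import *
a=pt(-.107,clear=.01); print(a, get_state()['joint_pos'].round(2)); to(*a,.05,-.028)
plan(a,[pt(f) for f in(-.1,-.2,-.3,-.4,-.5,-.6,-.7,-.8,-.9,-1.0,-1.1,-1.2,-1.3)])
b=pt(0,clear=.008); print(b); plan(b,[pt(f) for f in (-.1,-.2,-.3,-.4,-.5,-.6,-.7,-.8,-.9,-1.0,-1.1,-1.2,-1.3)])"
```

```text
[0.59140937 0.15204107] [-0.15  0.47  0.17  1.28  0.    1.45]
units [ 4.16  -1.484  3.472] turn 0.0001 cur yaw -0.0279 tcp [ 0.6463 -0.016   0.1887] F [ 0.11  0.06 -0.73] gap 0.0001 t 8.23
[-0.24, -0.02] [-0.36, 0.01] [-0.48, 0.03] [-0.61, 0.04] [-0.74, 0.04] [-0.88, 0.02] [-1.01, -0.01] [-1.15, -0.05] [-1.29, -0.11] [-1.42, -0.19] [-1.55, -0.29] [-1.67, -0.4] [-1.77, -0.53] 
[0.5888 0.1548]
[-0.31, 0.04] [-0.42, 0.08] [-0.55, 0.1] [-0.67, 0.11] [-0.81, 0.11] [-0.94, 0.09] [-1.08, 0.06] [-1.22, 0.02] [-1.36, -0.05] [-1.49, -0.13] [-1.62, -0.22] [-1.73, -0.34] [-1.84, -0.46]
```

```bash
python3 -m crank '{"travel":[[0.9,-0.3,0],[1.8,-0.6,0],[2.7,-0.9,0],[3.6,-1.3,0],[4.16,-1.48,0]],"turn":[0,0,0,0,0]}'
python3 -m crank '{"travel":[[0,0,0.6],[0,0,1.3],[0,0,2],[0,0,2],[0,0,2]],"turn":[0,0,0,0,0]}'
python3 -c "
from h import *
for i in range(3): to(.5914,.152,.05,-.028); read_camera('top')"
```

```text
clock: 8.65
tcp_pos: [0.5887, 0.1547, 0.1897]
orientation: [-0.001, 0.716, 0.698, -0.0]
wrist_force: [0.3, 0.3, -0.5]
finger_gap: -0.0001
clock: 9.07
tcp_pos: [0.5897, 0.1517, 0.1084]
orientation: [-0.001, 0.717, 0.697, -0.002]
wrist_force: [1.2, 0.7, 0.4]
finger_gap: -0.0002
units [0.011 0.049 1.46 ] turn 0.0001 cur yaw -0.0279 tcp [0.5897 0.1517 0.1084] F [1.17 0.69 0.41] gap -0.0002 t 9.07
units [ 0.006 -0.002  1.502] turn -0.0001 cur yaw -0.0281 tcp [0.5915 0.1517 0.1101] F [0.48 0.59 0.54] gap -0.0003 t 9.12
units [ 0.004 -0.036  1.527] turn -0.0003 cur yaw -0.0283 tcp [0.5927 0.1518 0.1111] F [ 0.44  0.81 -0.4 ] gap 0.0 t 9.17
```

```bash
python3 -m crank '{"travel":[[0,0,0.5],[0,0,1.0],[0,0,1.5],[0,0,1.5]],"turn":[0,0,0,0]}'
python3 -m crank '{"travel":[[-0.1,0,0],[-0.24,0,0],[-0.36,0,0],[-0.48,0.02,0],[-0.6,0.03,0]],"turn":[0,0,0,0,0]}'
python3 -m crank '{"travel":[[-0.14,0.01,0],[-0.28,-0.01,0],[-0.41,-0.04,0],[-0.55,-0.08,0],[-0.69,-0.14,0]],"turn":[0,0,0,0,0]}'
python3 -c "
from h import *
to(.5914,.152,.05,-.028)"
```

```text
clock: 9.55
tcp_pos: [0.5909, 0.1515, 0.0473]
orientation: [-0.001, 0.717, 0.697, -0.001]
wrist_force: [-0.8, -0.5, 0.2]
finger_gap: 0.0002
clock: 9.97
tcp_pos: [0.5936, 0.1284, 0.0508]
orientation: [-0.0, 0.717, 0.697, 0.001]
wrist_force: [-0.7, 4.8, 1.0]
finger_gap: 0.0002
clock: 10.38
tcp_pos: [0.5878, 0.1011, 0.0507]
orientation: [0.0, 0.717, 0.697, 0.002]
wrist_force: [0.0, 5.8, 0.3]
finger_gap: 0.0001
units [1.275 0.056 0.021] turn 0.0005 cur yaw -0.0275 tcp [0.5878 0.1011 0.0507] F [0.03 5.81 0.27] gap 0.0001 t 10.38
```

```bash
python3 -m crank '{"travel":[[-0.13,-0.08,0],[-0.26,-0.18,0],[-0.38,-0.29,0],[-0.46,-0.38,0],[-0.46,-0.38,0]],"turn":[0,0,0,0,0]}'
python3 - <<'E'
from h import *
to(.5914,.152,.05,-.028)
s=read_camera("scene"); t=read_camera("top")
for n,c in(("scene",s),("top",t)):
  for k,a in blobs(c,(0,150,90),(7,255,255),6):
    m=k[:,0].mean(0); X=ray(c,m+.5,.068)[:2]
    d=X-HUB
    if abs(np.hypot(*d)-.078)<.02: print(n,m,X.round(4),np.hypot(*d).round(3),np.arctan2(d[1],d[0]).round(3))
E
```

```text
clock: 10.8
tcp_pos: [0.5718, 0.0817, 0.0506]
orientation: [0.001, 0.717, 0.697, 0.001]
wrist_force: [2.1, 1.0, 1.3]
finger_gap: -0.0001
units [1.77  0.438 0.017] turn -0.0008 cur yaw -0.0288 tcp [0.5718 0.0817 0.0506] F [2.13 0.96 1.31] gap -0.0001 t 10.8
scene [365.         197.42857143] [0.5578 0.0614] 0.074 -1.212
scene [405.5        191.57142857] [0.6097 0.1371] 0.078 0.081
```

```bash
python3 -m crank '{"travel":[[0.1,0.2,0],[0.1,0.2,-0.4],[0.1,0.2,-1.1],[0.1,0.2,-1.1]],"turn":[0,0,0,0]}'
python3 -c "
from h import *
b=pt(.07,clear=.01);to(*b,.05,-.028); plan(b,[pt(f) for f in (0,-.1,-.2,-.3,-.4,-.5,-.6,-.7,-.8,-.9,-1.0,-1.1,-1.2,-1.3)])"
```

```text
clock: 11.23
tcp_pos: [0.5819, 0.0864, 0.0972]
orientation: [0.002, 0.717, 0.697, 0.002]
wrist_force: [1.3, 0.3, 1.3]
finger_gap: 0.0004
units [1.887 0.064 1.181] turn 0.0002 cur yaw -0.0278 tcp [0.5819 0.0864 0.0972] F [1.33 0.28 1.28] gap 0.0004 t 11.23
[-0.37, 0.06] [-0.48, 0.1] [-0.6, 0.13] [-0.72, 0.15] [-0.84, 0.16] [-0.98, 0.16] [-1.11, 0.15] [-1.25, 0.12] [-1.39, 0.07] [-1.53, 0.01] [-1.66, -0.07] [-1.79, -0.17] [-1.91, -0.28] [-2.01, -0.41]
```

```bash
python3 -m crank '{"travel":[[1,0,0],[1.87,0.04,0],[1.87,0.04,0.4],[1.87,0.04,1.1],[1.87,0.04,1.1]],"turn":[0,0,0,0,0]}'
python3 -m crank '{"travel":[[-0.15,0.02,0],[-0.36,0.06,0],[-0.48,0.1,0],[-0.6,0.13,0],[-0.72,0.15,0]],"turn":[0,0,0,0,0]}'
python3 -m crank '{"travel":[[-0.13,0.01,0],[-0.26,0.01,0],[-0.4,0,0],[-0.53,-0.03,0],[-0.67,-0.08,0]],"turn":[0,0,0,0,0]}'
python3 -c "
from h import *
for i in range(3): to(.5914,.152,.05,-.028);read_camera('top')"
```

```text
clock: 11.65
tcp_pos: [0.5794, 0.1614, 0.0443]
orientation: [-0.002, 0.716, 0.698, -0.003]
wrist_force: [-1.2, -1.4, -0.3]
finger_gap: 0.0003
clock: 12.07
tcp_pos: [0.5882, 0.1319, 0.0504]
orientation: [-0.001, 0.717, 0.697, 0.001]
wrist_force: [-0.9, 5.7, 0.9]
finger_gap: 0.0002
clock: 12.48
tcp_pos: [0.5859, 0.1055, 0.0512]
orientation: [0.0, 0.717, 0.697, 0.003]
wrist_force: [0.4, 8.6, 0.1]
finger_gap: -0.0001
units [1.165 0.105 0.035] turn -0.0006 cur yaw -0.0286 tcp [0.5859 0.1055 0.0512] F [0.41 8.57 0.14] gap -0.0001 t 12.48
units [1.201 0.111 0.033] turn -0.0015 cur yaw -0.0295 tcp [0.5855 0.1041 0.0512] F [0.94 1.52 0.69] gap -0.0001 t 12.53
units [1.2   0.106 0.031] turn -0.0019 cur yaw -0.0299 tcp [0.5857 0.1041 0.0512] F [2.01 1.46 0.9 ] gap 0.0001 t 12.58
```

```bash
cat >> h.py <<'E'
def wheel():
  for n in("scene","top"):
    c=read_camera(n)
    for k,a in blobs(c,(0,150,90),(7,255,255),6):
      m=k[:,0].mean(0); X=ray(c,m+.5,.068)[:2]; d=X-HUB
      if abs(np.hypot(*d)-.078)<.012: print(n,m.round(1),np.hypot(*d).round(3),"phi",np.arctan2(d[1],d[0]).round(3))
def force(n=4):
  F=[]
  for i in range(n): read_camera("top"); F.append(get_state()["wrist_force"])
  print("F mean",np.mean(F,0).round(2),"sd",np.std(F,0).round(2))
E
python3 -c "
from h import *
wheel();force()
i=pt(-.8); plan(i,[pt(f) for f in(-.85,-.9,-.95,-1.,-1.05,-1.1,-1.15,-1.2,-1.25)])"
```

```text
scene [381.3 198.5] 0.075 phi -0.76
scene [339.8 188.6] 0.081 phi -2.028
scene [409.3 184.5] 0.079 phi 0.52
F mean [ 1.82 -0.17  1.02] sd [0.51 0.27 0.57]
[-0.07, -0.03] [-0.14, -0.06] [-0.2, -0.1] [-0.27, -0.14] [-0.33, -0.19] [-0.4, -0.24] [-0.46, -0.29] [-0.51, -0.35] [-0.57, -0.41]
```

```bash
python3 -m crank '{"travel":[[-0.07,-0.03,0],[-0.14,-0.06,0],[-0.2,-0.1,0]],"turn":[0,0,0]}'
python3 -m crank '{"travel":[[-0.07,-0.04,0],[-0.13,-0.09,0],[-0.2,-0.14,0]],"turn":[0,0,0]}'
python3 -m crank '{"travel":[[-0.06,-0.05,0],[-0.11,-0.11,0],[-0.17,-0.17,0],[-0.17,-0.17,0]],"turn":[0,0,0,0]}'
python3 -c "
from h import *
wheel();force();to(.59,.15,.05)"
```

```text
clock: 13.18
tcp_pos: [0.58, 0.0987, 0.0493]
orientation: [-0.001, 0.717, 0.697, 0.001]
wrist_force: [1.8, 5.0, 2.6]
finger_gap: 0.0003
clock: 13.43
tcp_pos: [0.5743, 0.091, 0.0493]
orientation: [-0.001, 0.717, 0.698, 0.001]
wrist_force: [1.9, 5.6, 1.0]
finger_gap: 0.0
clock: 13.77
tcp_pos: [0.5671, 0.0834, 0.0493]
orientation: [-0.0, 0.717, 0.697, 0.001]
wrist_force: [2.3, 3.1, 0.9]
finger_gap: -0.0004
scene [363.1 196.8] 0.073 phi -1.27
scene [404.3 192.5] 0.078 phi 0.013
F mean [2.27 3.13 1.37] sd [0.59 0.37 0.38]
units [ 1.685  0.526 -0.019] turn None cur yaw -0.0278 tcp [0.5671 0.0832 0.0492] F [2.77 3.38 0.99] gap 0.0001 t 14.07
```

```bash
python3 -m crank '{"travel":[[0.12,0.25,0],[0.12,0.25,-0.4],[0.12,0.25,-1.1],[0.12,0.25,-1.1],[0.12,0.25,-1.1]],"turn":[0,0,0,0,0]}'
python3 -c "
from h import *
b=pt(.013,clear=.012);to(*b,.05,-.028); plan(b,[pt(f) for f in (0,-.1,-.2,-.3,-.4,-.5,-.6,-.7,-.8,-.9,-1.0,-1.1,-1.2,-1.3)])"
```

```text
clock: 14.48
tcp_pos: [0.5774, 0.087, 0.0942]
orientation: [0.001, 0.717, 0.697, 0.0]
wrist_force: [0.0, -0.9, -0.5]
finger_gap: -0.0003
units [1.828 0.222 1.103] turn -0.0004 cur yaw -0.0284 tcp [0.5774 0.087  0.0942] F [ 0.02 -0.92 -0.52] gap -0.0003 t 14.48
[-0.32, 0.02] [-0.43, 0.06] [-0.55, 0.09] [-0.67, 0.11] [-0.8, 0.12] [-0.93, 0.12] [-1.07, 0.1] [-1.2, 0.07] [-1.34, 0.03] [-1.48, -0.03] [-1.61, -0.11] [-1.74, -0.21] [-1.86, -0.32] [-1.96, -0.45]
```

```bash
python3 -m crank '{"travel":[[0.9,0.1,0],[1.82,0.2,0],[1.82,0.2,0.4],[1.82,0.2,1.1],[1.82,0.2,1.1]],"turn":[0,0,0,0,0]}'
python3 -c "
from h import *; force(3)"
python3 -m crank '{"travel":[[-0.12,0,0],[-0.24,0.02,0],[-0.34,0.03,0],[-0.44,0.06,0],[-0.55,0.09,0]],"turn":[0,0,0,0,0]}'
python3 -m crank '{"travel":[[-0.06,0.01,0],[-0.12,0.02,0],[-0.12,0.02,0],[-0.12,0.02,0]],"turn":[0,0,0,0]}'
python3 -c "
from h import *
wheel();force()
t=read_camera('top')['image'][225:295,200:320,::-1]; cv2.imwrite('pics/t3.png',cv2.resize(t,None,fx=6,fy=6,interpolation=cv2.INTER_CUBIC))"
```

```text
clock: 14.9
tcp_pos: [0.5822, 0.1598, 0.0432]
orientation: [-0.003, 0.717, 0.698, -0.004]
wrist_force: [-1.2, -1.0, -1.2]
finger_gap: -0.0001
F mean [ 0.19 -0.17  0.18] sd [0.36 0.17 0.72]
clock: 15.47
tcp_pos: [0.5898, 0.1386, 0.0501]
orientation: [-0.001, 0.717, 0.697, 0.001]
wrist_force: [-2.9, 4.7, 2.1]
finger_gap: -0.0
clock: 15.8
tcp_pos: [0.5909, 0.1332, 0.0497]
orientation: [-0.0, 0.717, 0.697, 0.001]
wrist_force: [-1.4, 3.5, 1.7]
finger_gap: -0.0002
scene [399.1 195.2] 0.077 phi -0.207
scene [354.6 194.8] 0.074 phi -1.523
top [226.7 255. ] 0.078 phi -1.517
top [158.8 236.7] 0.077 phi 1.03
F mean [-0.36  3.14  1.41] sd [0.09 0.16 0.59]
```

View pics/t3.png

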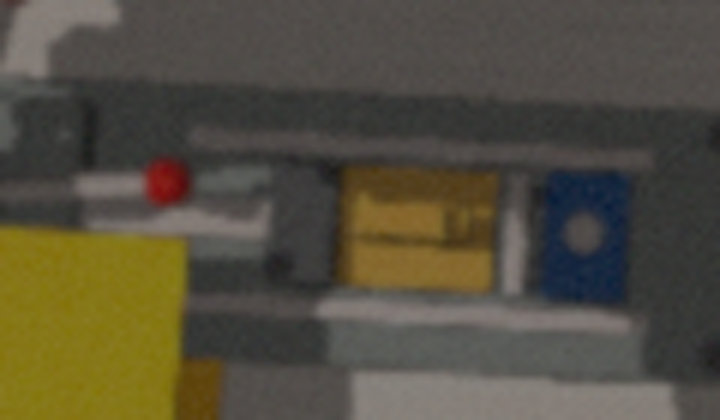

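Jaw is against the gauge (342–497 px), with ~2 mm left to the pad (≈503 px). Now small steps, feeling the force.

```bash
for i in 1 ; do python3 -m crank '{"travel":[[-0.05,0,0],[-0.1,0.01,0],[-0.1,0.01,0],[-0.1,0.01,0]],"turn":[0,0,0,0]}' | grep -E "tcp_pos|force"; done
python3 -c "
from h import *
force()"
python3 -m crank '{"travel":[[-0.05,0,0],[-0.1,0.01,0],[-0.1,0.01,0],[-0.1,0.01,0]],"turn":[0,0,0,0]}' | grep -E "tcp_pos|force"
python3 -c "
from h import *
force();wheel()"
```

```text
tcp_pos: [0.5909, 0.1294, 0.0492]
wrist_force: [-1.4, 3.4, 2.4]
F mean [-0.95  4.23  2.34] sd [0.28 0.44 0.17]
tcp_pos: [0.5911, 0.1251, 0.049]
wrist_force: [-1.2, 5.1, 1.3]
F mean [-1.02  4.08  1.5 ] sd [0.13 0.24 0.65]
scene [394.5 196.3] 0.075 phi -0.356
scene [350.6 193.3] 0.075 phi -1.657
top [226.7 259.8] 0.078 phi -1.647
top [160.8 234. ] 0.077 phi 0.94
```

```bash
python3 -m crank '{"travel":[[-0.05,0,0],[-0.1,0.01,0],[-0.1,0.01,0],[-0.1,0.01,0]],"turn":[0,0,0,0]}' | grep -E "tcp_pos|force"
python3 -c "
from h import *
force()"
python3 -m crank '{"travel":[[-0.05,0,0],[-0.1,0,0],[-0.1,0,0],[-0.1,0,0]],"turn":[0,0,0,0]}' | grep -E "tcp_pos|force"
python3 -c "
from h import *
force();wheel()"
```

```text
tcp_pos: [0.5915, 0.1211, 0.0491]
wrist_force: [-0.5, 4.1, -0.2]
F mean [-0.5   3.62  1.02] sd [0.3  0.43 0.17]
tcp_pos: [0.5914, 0.1172, 0.0491]
wrist_force: [-0.6, 3.6, 1.5]
F mean [-0.17  4.08  0.86] sd [0.3  0.16 0.32]
scene [390.7 197.2] 0.075 phi -0.48
scene [347.3 191.6] 0.074 phi -1.786
top [226.5 262. ] 0.078 phi -1.704
```

```bash
python3 -m crank '{"travel":[[-0.05,0,0],[-0.1,0,0],[-0.1,0,0],[-0.1,0,0]],"turn":[0,0,0,0]}' | grep -E "tcp_pos|force"
python3 -c "
from h import *
force()"
python3 -m crank '{"travel":[[-0.05,-0.01,0],[-0.1,-0.02,0],[-0.1,-0.02,0],[-0.1,-0.02,0]],"turn":[0,0,0,0]}' | grep -E "tcp_pos|force"
python3 -c "
from h import *
force();wheel()"
```

```text
tcp_pos: [0.5914, 0.1132, 0.0492]
wrist_force: [-0.7, 4.9, -0.2]
F mean [-0.68  4.85  0.46] sd [0.3  0.42 0.73]
tcp_pos: [0.5905, 0.1092, 0.0492]
wrist_force: [0.5, 4.5, 0.6]
F mean [0.04 4.26 0.45] sd [0.61 0.22 0.31]
scene [386.1 198. ] 0.074 phi -0.622
scene [343.2 190.1] 0.078 phi -1.915
```

```bash
python3 -m crank '{"travel":[[-0.05,-0.02,0],[-0.1,-0.03,0],[-0.1,-0.03,0],[-0.1,-0.03,0]],"turn":[0,0,0,0]}' | grep -E "tcp_pos|force"
python3 -c "
from h import *
force()"
python3 -m crank '{"travel":[[-0.05,-0.02,0],[-0.1,-0.04,0],[-0.1,-0.04,0],[-0.1,-0.04,0]],"turn":[0,0,0,0]}' | grep -E "tcp_pos|force"
python3 -c "
from h import *
force();wheel()
t=read_camera('top')['image'][225:295,200:320,::-1]; cv2.imwrite('pics/t4.png',cv2.resize(t,None,fx=6,fy=6,interpolation=cv2.INTER_CUBIC))"
```

```text
tcp_pos: [0.5892, 0.1056, 0.0492]
wrist_force: [1.0, 5.0, 0.2]
F mean [0.22 5.55 0.43] sd [0.8  0.58 0.18]
tcp_pos: [0.5879, 0.102, 0.0494]
wrist_force: [1.7, 6.3, 1.0]
F mean [1.28 6.93 0.43] sd [0.54 0.43 0.27]
scene [381.5 198.4] 0.074 phi -0.754
scene [340.3 188.6] 0.08 phi -2.022
scene [410.2 184.4] 0.081 phi 0.528
```

View pics/t4.png

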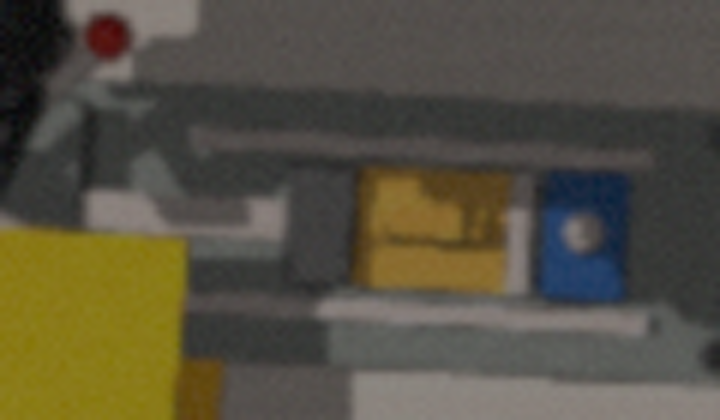

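Gauge is now against the pad (≈507 px), and the force is rising (4.2 → 5.6 → 6.9 N). One more step.

```bash
python3 -m crank '{"travel":[[-0.05,-0.02,0],[-0.09,-0.05,0],[-0.09,-0.05,0],[-0.09,-0.05,0],[-0.09,-0.05,0]],"turn":[0,0,0,0,0]}' | grep -E "tcp_pos|force"
python3 -c "
from h import *
force(6);wheel()"
```

```text
tcp_pos: [0.5865, 0.0988, 0.0495]
wrist_force: [2.6, 7.7, 0.3]
F mean [2.34 8.27 0.1 ] sd [0.73 0.34 0.22]
scene [379.3 198.7] 0.075 phi -0.817
scene [339.3 188. ] 0.08 phi -2.06
scene [409.1 185.2] 0.079 phi 0.476
top [152.3 258.6] 0.077 phi 1.653
```

Push is |F|≈8.6 N, within the snug range. Back off and clear.

```bash
python3 -m crank '{"travel":[[0.1,0.1,0],[0.25,0.25,0],[0.25,0.25,-0.5],[0.25,0.25,-1.3],[0.25,0.25,-2.2]],"turn":[0,0,0,0,0]}'
python3 -m crank '{"travel":[[-0.2,0.5,-0.6],[-0.4,1,-1],[-0.6,1.8,-1],[-0.6,2.5,-1],[-0.6,2.5,-1]],"turn":[0,0,0,0,0]}'
python3 -c "
from h import *
wheel();force()
t=read_camera('top')['image'][210:295,140:340,::-1]; cv2.imwrite('pics/t5.png',cv2.resize(t,None,fx=4,fy=4,interpolation=cv2.INTER_CUBIC))"
```

```text
clock: 22.1
tcp_pos: [0.5941, 0.1068, 0.1359]
orientation: [-0.001, 0.717, 0.697, -0.003]
wrist_force: [1.1, 0.6, 0.2]
finger_gap: 0.0004
clock: 22.52
tcp_pos: [0.6995, 0.0787, 0.1755]
orientation: [0.001, 0.718, 0.696, 0.0]
wrist_force: [-0.0, -0.5, 0.8]
finger_gap: -0.0002
scene [380.  198.9] 0.076 phi -0.801
scene [339.2 188.3] 0.081 phi -2.044
scene [409.2 185.5] 0.079 phi 0.457
scene [388.7 166.9] 0.084 phi 1.683
top [152.3 258.6] 0.077 phi 1.653
top [218.3 231.9] 0.078 phi -0.83
top [175.7 222.7] 0.078 phi 0.44
F mean [-0.12  0.01  0.44] sd [0.31 0.29 0.22]
```

View pics/t5.png

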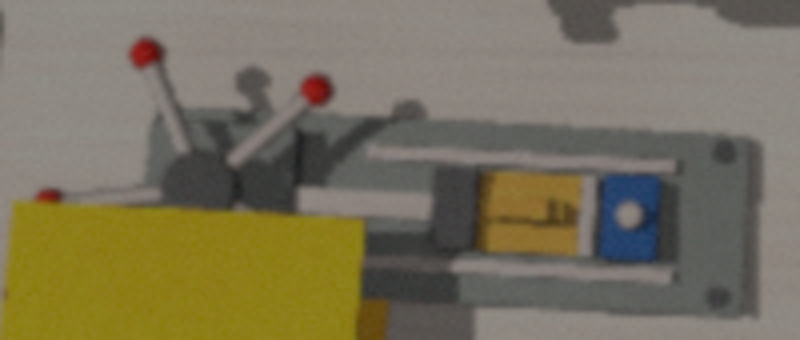

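The gauge sits square between jaw and pad, the wheel hasn't moved since release, and the arm is clear with about 0 N at the wrist. Handing in.

```bash
python3 -c "
from workcell import *
print(hand_in())"
```

```text
the job is handed in; nothing more can be done
None
```

I laid the gauge base down in the bed and let go. I then wound the star wheel in three strokes, about 3.2 rad in all, until the jaw held the gauge against the pad. The job is handed in at about 23 s of the 72 s allowed; hand-in gives no verdict.

- **Force:** a spoke pushed at about 4 N running free. It rose to 5.6, 6.9 and finally about 8.6 N, inside the 6 to 9.5 N snug range.
- **Jaw load:** I work it out at about 15 to 20 N. That figure is indirect, because I only guessed where on the spoke the finger was pressing. My free-running torque came out at 0.19 N m on that guess, against the 0.25 N m stated.
- **Last checks:** after I took the hand away the wheel stayed at the same angle, to within camera accuracy. The last top picture shows the gauge square between jaw and pad. The wrist force read about 0 N with the arm clear.
- **Other things on the counter:** I did not go near them, but I did not measure them again afterwards.
- **Disagreements:** the fixture's position along the bed from its base outline differed by about 5 mm from that found from the wheel and guard. The arm also read about 8 mm high when it gripped the gauge. Neither seems to have affected the placing.

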